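# Bed down the corner edging with a fingertip

## Robot

A 6-joint arm with a two-finger parallel gripper is mounted at the origin on the work surface. World frame = base frame: x ahead of the robot, y to its left, z up, the work surface at z = 0. Lengths are in mm, angles in rad, forces in N, time in s.
With the tool pointing down it reaches from about 425 to 950 mm from the base axis. Payload 3.5 kg.
Tool frame: the origin (TCP) lies on the centre line of the jaws, within the pads' length; the fingertips stand 14 mm ahead of it and the grasp point (between the pads) lies 5 mm behind it; z points along the fingers, y is the direction in which the jaws open and shut (so a half turn about z gives the same grasp; the last joint's range is limited). The gripper opens to 85 mm and grips with 20 to 120 N. Pads are 22 mm wide; open, the fingers measure 114 mm over their backs; the gripper's body (76 mm by 85 mm) begins 54 mm behind the grasp point. The pads swing forward as they close: fully open they stand 13 mm farther back than shut.
Start: joints at [-1.3, 0.286, 1.577, -0, 1.279, -0.15], TCP at [275.752, -616.09, 245.325] pointing down, gripper open.
Joint ranges: [-2.77, 2.77], [-0.9, 2.22], [0.21, 2.48], [-1.53, 4.67], [0.24, 2.81], [-2.84, 2.84]. Speed limits (rad/s): [2.79, 2.79, 3.14, 3.14, 3.14, 3.14].

## Interface

Orientations are given as a unit quaternion [w, x, y, z].
In Python, from cell import status, get_image, camera_model, ctrl gives the robot as it stands.
- The arm moves only by the tool play_rows, never from a script. Its argument "series" is a list of rows, each an object of numbers: "tx", "ty", "tz": the shift along the tool's x, y, z in mm; "wx", "wy", "wz": the turn, a rotation vector about the tool's x, y, z in units of 6 degrees (1.0 is 6 degrees); "gripper": the finger opening in mm, from 0 to 85.4. In form: [{"tx": .., "ty": .., "tz": .., "wx": .., "wy": .., "wz": .., "gripper": ..}, ...]. A call has 1 to 12 rows; each row shifts and turns the commanded pose from where the row before left it, along the tool's axes as they then stand; what a row does not reach is not made up. A row lasts 1/12 s, in which the tool goes at most 41.7 mm and 7.16 degrees, less where a joint would pass 70% of its speed; a pose out of reach is approached as far as the arm can. A call with a gripper value outside its range is refused whole. The fingers move at their own pace and stop on an object; the grip force is fixed at half the most. Time passes only in rows, so rows that do not move let the fingers close. It gives the time, the measured TCP pose, the force and the opening at its end, in the units of the state.
- status.state(): the state, without advancing time (a new reading comes with each control period).
- get_image(name): name is "scene" or "top" or "wrist"; returns the picture (384x512x3 uint8, red, green, blue); there is no depth.
- camera_model(name): a dict with "K" (3x3 intrinsics, pixels), "eye" and "rotation" of the camera in the world; the wrist camera has in their place "mount" (4x4, takes a point from camera to tool coordinates, whose origin is the TCP and whose axes are the flange's). Camera axes: x right, y down, z forward; pixel columns grow to the right and rows downward; lengths in mm; the calibration is good to about 2 mm. The wrist camera is an equidistant fisheye: a pixel r from the principal point sees the ray r / f radians off the axis. A picture is of the moment at which its call begins: read the wrist's pose just before it. camera_model takes no time and is no camera call.
- ctrl.close_job(): hands the job in, once; it reports no verdict.
The state is a dict: "t": time; "joint_positions": joint angles; "joint_velocities": joint speeds; "joint_efforts": joint torques, N m; "ee_pos": TCP position; "orientation": TCP orientation; "wrist_force": force on the tool from outside, world axes, zero at the start; "moment": the same for the moment, N m; "width": finger opening in mm.
Only numpy, scipy, OpenCV 4.12 (cv2) and the standard library are available. Lean on these libraries where they do the work, as an engineer would, in place of code of your own. Each camera call takes 0.05 s, during which the arm holds its last target. There are 200 camera calls.

## Task

The L-shaped aluminium edging on the tiled table top has just been stuck down on soft foam tape and needs bedding in by touch. With closed fingers, run the fingertips lightly along it, following its line closely and touching each of its six domed studs in turn, from the free end of the long leg, round the corner, to the last stud near the end of the short leg; do not squash the foam right down, and leave everything else where it stands. Finish with the fingertips still resting lightly on that last stud: the program ends while holding it pressed a little.

Things in the scene. Friction and masses are not known exactly. Their poses are not given: they have to be found in the camera images.
- stud1: Stud 1: a black domed stud, 18 mm across and 2.5 mm high, on the centre line of the edging; origin at the centre of its underside, so its crown is 2.5 mm above. Nearest the free end of the long leg, 30 mm from that end; the first stud of the row. Its axes are those of the table top.
- stud2: Stud 2: a black domed stud, 18 mm across and 2.5 mm high, on the centre line of the edging; origin at the centre of its underside, so its crown is 2.5 mm above. Long leg, 80 mm on from stud 1.
- stud3: Stud 3: a black domed stud, 18 mm across and 2.5 mm high, on the centre line of the edging; origin at the centre of its underside, so its crown is 2.5 mm above. Long leg, 80 mm on from stud 2.
- stud4: Stud 4: a black domed stud, 18 mm across and 2.5 mm high, on the centre line of the edging; origin at the centre of its underside, so its crown is 2.5 mm above. Long leg, 80 mm on from stud 3.
- stud5: Stud 5: a black domed stud, 18 mm across and 2.5 mm high, on the centre line of the edging; origin at the centre of its underside, so its crown is 2.5 mm above. In the middle of the rounded corner (the centre line turns there with a 40 mm radius), 64 mm straight from stud 4.
- stud6: Stud 6: a black domed stud, 18 mm across and 2.5 mm high, on the centre line of the edging; origin at the centre of its underside, so its crown is 2.5 mm above. The last one, on the short leg, 22 mm from its free end, 79 mm straight from stud 5.
- between1 (a point): Point on the flat top of the edging's centre line between studs 1 and 2, half-way.
- between2 (a point): Point on the flat top of the edging's centre line between studs 2 and 3, half-way.
- between3 (a point): Point on the flat top of the edging's centre line between studs 3 and 4, half-way.
- between4 (a point): Point on the flat top of the edging's centre line between studs 4 and 5, just before the corner bend (32 mm from both studs).
- between5 (a point): Point on the flat top of the edging's centre line between studs 5 and 6, just after the corner bend (40 mm from both studs).
- tabletop: Stack of two square oak table tops with dark slate tiles set in, 420 x 420 mm, 56 mm high together, fixed. Origin under the centre, x from the robot's side to the far side (roughly along the world's x), y to the left. The L-shaped aluminium edging lies along its near rim (long leg, along y, centre line 190 mm to -x of the origin) and round the corner at -x, -y up its right-hand rim (short leg, along x, centre line 190 mm to -y).
- edging (a joint): How far the edging is pressed down, in m: 0 untouched, 0.0115 fully squashed. The edging is an L-shaped flat aluminium strip, 24 mm wide, 8 mm thick, flat top 76 mm above the bench (stud crowns 78.5 mm). It lies on soft springy foam tape and sinks level as one piece, about 1 mm for each 1.5 N pressed anywhere on it, and springs back when let go. It cannot slide or come off.
- holder: Clear plastic box holder, open at the top, 70 x 90 mm, 120 mm tall; stands on the tiles. Bystander. Origin at its underside.
- foot: Black rubber chair foot, 40 mm across, 24 mm high, on the tiles some 90 mm behind the long leg. Bystander. Origin at its underside.
- tape: Grey tape measure, 60 x 36 mm, 58 mm high, on the tiles. Bystander. Origin at its underside.
- bracket: Grey steel angle bracket, 100 x 30 mm foot with a 50 mm upright end, on the tiles. Bystander. Origin at its underside.
- screwdriver: Screwdriver lying on the bench to the left. Bystander. Origin at its underside.
- glue: Bottle, 56 mm across, 130 mm tall, on the bench to the left. Bystander. Origin at its underside.
- adapter: Black and yellow power adapter, 100 x 55 x 35 mm, on the bench to the right. Bystander. Origin at its underside.
- carton: Small open cardboard carton, 100 x 80 x 50 mm, on the bench to the right. Bystander. Origin at its underside.

How it is judged (in metres and radians):
On the way, in this order (a step that is already met when the one before it is completed fails the run):
1. the fingers touch stud 1 (contact force between the fingers and stud1 above 0.3 N), for 0.05 s.
2. the fingertips pass close over the edging between studs 1 and 2 (horizontal distance between the grasp point and between1 below 0.018 m and z of the grasp point in the frame of tabletop below 0.121 m).
3. the fingers touch stud 2 (contact force between the fingers and stud2 above 0.3 N), for 0.05 s.
4. the fingertips pass close over the edging between studs 2 and 3 (horizontal distance between the grasp point and between2 below 0.018 m and z of the grasp point in the frame of tabletop below 0.121 m).
5. the fingers touch stud 3 (contact force between the fingers and stud3 above 0.3 N), for 0.05 s.
6. the fingertips pass close over the edging between studs 3 and 4 (horizontal distance between the grasp point and between3 below 0.018 m and z of the grasp point in the frame of tabletop below 0.121 m).
7. the fingers touch stud 4 (contact force between the fingers and stud4 above 0.3 N), for 0.05 s.
8. the fingertips pass close over the edging between studs 4 and 5 (horizontal distance between the grasp point and between4 below 0.018 m and z of the grasp point in the frame of tabletop below 0.121 m).
9. the fingers touch stud 5 (contact force between the fingers and stud5 above 0.3 N), for 0.05 s.
10. the fingertips pass close over the edging between studs 5 and 6 (horizontal distance between the grasp point and between5 below 0.018 m and z of the grasp point in the frame of tabletop below 0.121 m).
At the end, for the whole second after the job is handed in: The fingers rest on stud 6 with 0.4 to 15 N, the edging is pressed down by 0.4 to 9.5 mm, and every bystander is within 20 mm of where it began (contact force between the fingers and stud6 between 0.4 and 15 N and value of joint edging between 0.0004 and 0.0095 m and distance of each of holder, foot, tape, bracket, screwdriver, glue, adapter, carton from where it was at the start of the episode below 0.02 m); the arm keeps its last pose, push and grip.
It fails at once if the foam under the edging is squashed right down (more than 10 mm) (value of joint edging above 0.01 m).
It fails at once if the fingers press the edging with more than 25 N (contact force between the fingers and tabletop above 25 N).
It fails at once if a bystander is moved, lifted or knocked over (more than 30 mm) (distance of any of holder, foot, tape, bracket, screwdriver, glue, adapter, carton from where it was at the start of the episode above 0.03 m).
It also fails if it takes over 45 s, if anything falls off the work surface, if the arm or the gripper's body presses on something with over 40 N, if the wrist force passes 120 N, or if a joint passes its speed limit or range.

## Working session

There is one attempt and no reset: what is moved stays moved. The work goes in short steps, Python scripts to look and compute and a tool call to move; the robot and the scene stay as the last step left them, time stands still between calls to the robot, and variables do not carry over. Pictures are saved under pics/ and viewed, about 8 in all and at most 12, crops included, and the job is handed in when it is done.

Besides the shell and the picture viewer there is one more tool, called as name([rows], argument=value, ...), one row to a line, values as JSON. play_rows: Moves the arm, as the interface text tells. Its arguments: {"type":"object","properties":{"series":{"type":"array"}},"required":["series"]}

```bash
mkdir -p pics; python3 - <<'E'
from cell import status,get_image,camera_model
import cv2,numpy as np
print(status.state())
a=get_image("scene");b=get_image("top")
cv2.imwrite("pics/a.png",cv2.cvtColor(a,cv2.COLOR_RGB2BGR));cv2.imwrite("pics/top.png",cv2.cvtColor(cv2.resize(b,(800,600),interpolation=cv2.INTER_CUBIC),cv2.COLOR_RGB2BGR))
for n in("scene","top","wrist"):print(n,camera_model(n))
E
```

```text
{'t': 0.0, 'joint_positions': array([-1.29998550e+00,  2.87202561e-01,  1.57818949e+00,  1.34702443e-05,
        1.27858679e+00, -1.49991385e-01]), 'joint_velocities': array([-8.12485972e-05, -1.75507987e-03, -1.10275893e-03,  6.85680042e-04,
        3.50794817e-04,  1.29189432e-03]), 'joint_efforts': array([-9.94186594e-04, -4.05983055e+01, -2.92627376e+01, -2.00210720e-04,
        5.86088339e-03,  2.91552958e-06]), 'ee_pos': array([ 275.59842079, -615.48835   ,  243.91577285]), 'orientation': array([-1.19130544e-03,  9.77946933e-01,  2.08850122e-01, -6.55950172e-05]), 'wrist_force': array([ 0.32379029, -0.0999703 , -0.20746645]), 'moment': array([-0.03063535,  0.01157869, -0.01971445]), 'width': 84.91308611848842}
scene {'K': array([[433.1018774 ,   0.        , 256.18182977],
       [  0.        , 433.1018774 , 190.286104  ],
       [  0.        ,   0.        ,   1.        ]]), 'eye': array([1219.76583975,  730.80499641,  849.62989424]), 'rotation': array([-0.14947917,  0.29594272,  0.85596494, -0.39673404])}
top {'K': array([[407.50127332,   0.        , 248.30412474],
       [  0.        , 407.50127332, 188.97730699],
       [  0.        ,   0.        ,   1.        ]]), 'eye': array([ 523.06603698,    8.23460302, 1342.63429632]), 'rotation': array([ 0.01739828, -0.70177118,  0.71198061, -0.01726621])}
wrist {'K': array([[297.31863964,   0.        , 258.28332712],
       [  0.        , 297.31863964, 190.29057845],
       [  0.        ,   0.        ,   1.        ]]), 'mount': array([[ 1.56044568e-04, -9.65851042e-01, -2.59097937e-01,
         6.55990543e+01],
       [ 9.99999947e-01,  2.25074004e-04, -2.36757585e-04,
         4.22114433e-01],
       [ 2.86988770e-04, -2.59097887e-01,  9.65851025e-01,
        -1.28249384e+02],
       [ 0.00000000e+00,  0.00000000e+00,  0.00000000e+00,
         1.00000000e+00]])}
```

View pics/top.png

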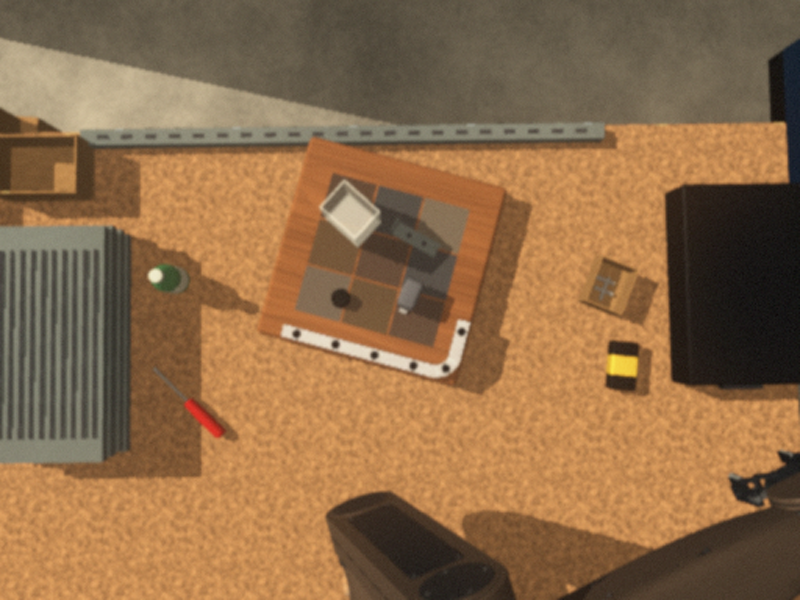

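View pics/a.png

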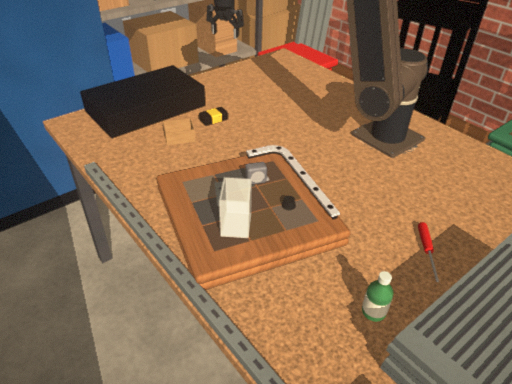

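```bash
cat > h.py <<'E'
from cell import status,get_image,camera_model
import cv2,numpy as np
from scipy.spatial.transform import Rotation as R
L=np.array([[-190,124.6],[-190,44.6],[-190,-35.4],[-190,-115.4],[-178.28,-178.28],[-100.15,-190]])
def q(o):return R.from_quat(np.roll(o,-1))
def plane(uv,m,z,rot,eye):
    d=np.c_[(uv-m["K"][:2,2])/m["K"][0,0],np.ones(len(uv))]@rot.T
    return (eye+d*((z-eye[2])/d[:,2:]))[:,:2]
def fit(P):
    c=L.mean(0);d=P.mean(0)
    U,S,V=np.linalg.svd((L-c).T@(P-d));M=V.T@U.T
    return M,d-M@c
E
python3 - <<'E'
from h import *
b=get_image("top").astype(int);g=b.sum(2);m=camera_model("top")
p0=(np.array([[297,334],[336,344],[375,355],[413,365],[446,368],[462,331]])+.5)*.64-.5
uv=[]
for x,y in p0:
    xi,yi=int(round(x)),int(round(y));w=g[yi-4:yi+5,xi-4:xi+5];yy,xx=np.mgrid[yi-4:yi+5,xi-4:xi+5]
    k=np.clip(330-w,0,None)*(np.hypot(xx-x,yy-y)<4.3);uv.append([(k*xx).sum()/k.sum(),(k*yy).sum()/k.sum()])
uv=np.array(uv);print(uv-p0)
P=plane(uv,m,78,q(m["rotation"]).as_matrix(),m["eye"]);M,t=fit(P)
print(P);print(np.degrees(np.arctan2(M[1,0],M[0,0])),t);W=L@M.T+t;print(W,P-W)
E
```

```text
[[-0.54632546 -0.28341207]
 [-0.60012346  0.03604938]
 [-0.64258065 -0.1261828 ]
 [-0.02992537  0.21557214]
 [-0.41802469  0.13716049]
 [-0.52001251  0.27495935]]
[[ 512.32746335  191.73803456]
 [ 490.44974899  114.79051506]
 [ 468.12023581   37.94344107]
 [ 446.24683623  -38.82551656]
 [ 439.65915389 -102.7798109 ]
 [ 511.81835111 -135.55324774]]
-16.05997709177932 [660.55276852  19.37727687]
[[ 512.43774231  191.67672264]
 [ 490.30626622  114.79891201]
 [ 468.17479012   37.92110139]
 [ 446.04331403  -38.95670923]
 [ 439.91057307 -102.62492962]
 [ 511.74910362 -135.50168172]] [[-0.11027896  0.06131192]
 [ 0.14348277 -0.00839696]
 [-0.05455431  0.02233967]
 [ 0.2035222   0.13119266]
 [-0.25141918 -0.15488128]
 [ 0.06924748 -0.05156602]]
```

play_rows([
  {"wz": 0.95, "gripper": 0},
  {"wz": 0.96, "gripper": 0},
  {"wz": 0.96, "gripper": 0},
  {"wz": 0.96, "gripper": 0},
  {"wz": 0.96, "gripper": 0},
  {"wz": 0.96, "gripper": 0},
  {"wz": 0.96, "gripper": 0},
  {"tx": 20, "gripper": 0},
  {"tx": 20, "gripper": 0},
  {"ty": -20, "gripper": 0},
  {"ty": -35, "gripper": 0},
  {"ty": -35, "gripper": 0},
])

```text
invalid input
```

play_rows([
  {"ty": -35, "gripper": 0},
  {"ty": -35, "gripper": 0},
  {"ty": -35, "gripper": 0},
  {"ty": -35, "gripper": 0},
  {"ty": -35, "gripper": 0},
  {"ty": -35, "gripper": 0},
  {"ty": -35, "gripper": 0},
  {"ty": -35, "gripper": 0},
  {"ty": -35, "gripper": 0},
  {"ty": -35, "gripper": 0},
  {"ty": -35, "gripper": 0},
  {"ty": -35, "gripper": 0},
])

```text
invalid input
```

play_rows([
  {"ty": -35, "gripper": 0},
  {"ty": -35, "gripper": 0},
  {"ty": -35, "gripper": 0},
  {"ty": -35, "gripper": 0},
  {"ty": -35, "gripper": 0},
  {"ty": -35, "gripper": 0},
  {"ty": -35, "gripper": 0},
  {"ty": -35, "gripper": 0},
  {"ty": -35, "gripper": 0},
  {"ty": -15, "gripper": 0},
  {"gripper": 0},
  {"gripper": 0},
])

```text
invalid input
```

```bash
cat >> h.py <<'E'
M0=R.from_euler('z',-16.06,degrees=True).as_matrix()[:2,:2];t0=np.array([660.55,19.38])
def where():
    s=status.state();r=q(s["orientation"]).as_matrix();p=s["ee_pos"]
    print("t",s["t"],"F",s["wrist_force"].round(2),"w",s["width"],"tip z",p[2]-14,"\nlocal",((p[:2]-t0)@M0).round(2),"axes",r.round(4).tolist())
    return s,r,p
E
python3 - <<'E'
from h import *
s,r,p=where()
m=camera_model("wrist");im=get_image("wrist")
cv2.imwrite("pics/w1.png",cv2.cvtColor(im,cv2.COLOR_RGB2BGR))
E
```

```text
t 0.15 F [-0.62 -0.89  0.2 ] w 85.27635724903318 tip z 230.2444937354013 
local [-194.22 -716.7 ] axes [[0.9128, 0.4085, -0.0005], [0.4085, -0.9128, 0.0018], [0.0003, -0.0018, -1.0]]
```

View pics/w1.png

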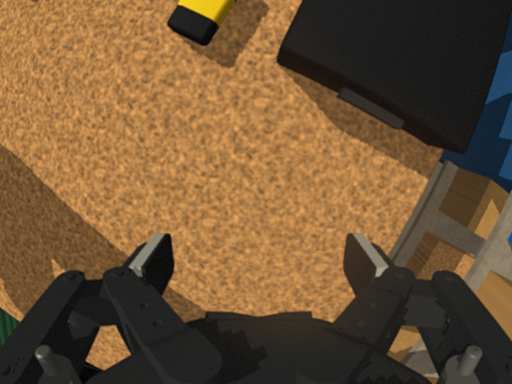

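All three calls were refused, because every row needs all its fields. The arm hasn't moved, and the picture only shows the bench at the start pose with open jaws. I'll resend with full rows.

play_rows([
  {"tx": 0, "ty": 0, "tz": 0, "wx": 0, "wy": 0, "wz": 0.95, "gripper": 0},
  {"tx": 0, "ty": 0, "tz": 0, "wx": 0, "wy": 0, "wz": 0.96, "gripper": 0},
  {"tx": 0, "ty": 0, "tz": 0, "wx": 0, "wy": 0, "wz": 0.96, "gripper": 0},
  {"tx": 0, "ty": 0, "tz": 0, "wx": 0, "wy": 0, "wz": 0.96, "gripper": 0},
  {"tx": 0, "ty": 0, "tz": 0, "wx": 0, "wy": 0, "wz": 0.96, "gripper": 0},
  {"tx": 0, "ty": 0, "tz": 0, "wx": 0, "wy": 0, "wz": 0.96, "gripper": 0},
  {"tx": 0, "ty": 0, "tz": 0, "wx": 0, "wy": 0, "wz": 0.96, "gripper": 0},
  {"tx": 20, "ty": 0, "tz": 0, "wx": 0, "wy": 0, "wz": 0, "gripper": 0},
  {"tx": 20, "ty": 0, "tz": 0, "wx": 0, "wy": 0, "wz": 0, "gripper": 0},
  {"tx": 0, "ty": -20, "tz": 0, "wx": 0, "wy": 0, "wz": 0, "gripper": 0},
  {"tx": 0, "ty": -35, "tz": 0, "wx": 0, "wy": 0, "wz": 0, "gripper": 0},
  {"tx": 0, "ty": -35, "tz": 0, "wx": 0, "wy": 0, "wz": 0, "gripper": 0},
])

```text
t: 1.2
ee_pos: [339.2, -540.2, 244.3]
orientation: [-0.001, 0.99, -0.141, -0.0]
wrist_force: [1.1, 0.0, 1.0]
width: -0.1
```

play_rows([
  {"tx": 0, "ty": -35, "tz": 0, "wx": 0, "wy": 0, "wz": 0, "gripper": 0},
  {"tx": 0, "ty": -35, "tz": 0, "wx": 0, "wy": 0, "wz": 0, "gripper": 0},
  {"tx": 0, "ty": -35, "tz": 0, "wx": 0, "wy": 0, "wz": 0, "gripper": 0},
  {"tx": 0, "ty": -35, "tz": 0, "wx": 0, "wy": 0, "wz": 0, "gripper": 0},
  {"tx": 0, "ty": -35, "tz": 0, "wx": 0, "wy": 0, "wz": 0, "gripper": 0},
  {"tx": 0, "ty": -35, "tz": 0, "wx": 0, "wy": 0, "wz": 0, "gripper": 0},
  {"tx": 0, "ty": -35, "tz": 0, "wx": 0, "wy": 0, "wz": 0, "gripper": 0},
  {"tx": 0, "ty": -35, "tz": 0, "wx": 0, "wy": 0, "wz": 0, "gripper": 0},
  {"tx": 0, "ty": -35, "tz": 0, "wx": 0, "wy": 0, "wz": 0, "gripper": 0},
  {"tx": 0, "ty": -35, "tz": 0, "wx": 0, "wy": 0, "wz": 0, "gripper": 0},
  {"tx": 0, "ty": -35, "tz": 0, "wx": 0, "wy": 0, "wz": 0, "gripper": 0},
  {"tx": 0, "ty": -35, "tz": 0, "wx": 0, "wy": 0, "wz": 0, "gripper": 0},
])

```text
t: 2.2
ee_pos: [456.0, -135.6, 245.4]
orientation: [0.0, 0.99, -0.141, 0.0]
wrist_force: [0.3, 0.3, -0.6]
width: 0.1
```

play_rows([
  {"tx": 0, "ty": -35, "tz": 0, "wx": 0, "wy": 0, "wz": 0, "gripper": 0},
  {"tx": 0, "ty": -35, "tz": 0, "wx": 0, "wy": 0, "wz": 0, "gripper": 0},
  {"tx": 0, "ty": -35, "tz": 0, "wx": 0, "wy": 0, "wz": 0, "gripper": 0},
  {"tx": 0, "ty": -35, "tz": 0, "wx": 0, "wy": 0, "wz": 0, "gripper": 0},
  {"tx": 0, "ty": -35, "tz": 0, "wx": 0, "wy": 0, "wz": 0, "gripper": 0},
  {"tx": 0, "ty": -35, "tz": 0, "wx": 0, "wy": 0, "wz": 0, "gripper": 0},
  {"tx": 0, "ty": -35, "tz": 0, "wx": 0, "wy": 0, "wz": 0, "gripper": 0},
  {"tx": 0, "ty": -35, "tz": 0, "wx": 0, "wy": 0, "wz": 0, "gripper": 0},
  {"tx": 0, "ty": -16, "tz": 0, "wx": 0, "wy": 0, "wz": 0, "gripper": 0},
  {"tx": -18, "ty": 0, "tz": 30, "wx": 0, "wy": 0, "wz": 0, "gripper": 0},
  {"tx": -18, "ty": 0, "tz": 30, "wx": 0, "wy": 0, "wz": 0, "gripper": 0},
  {"tx": 0, "ty": 0, "tz": 0, "wx": 0, "wy": 0, "wz": 0, "gripper": 0},
])

```text
t: 3.2
ee_pos: [495.9, 157.5, 176.9]
orientation: [0.002, 0.99, -0.139, -0.009]
wrist_force: [-2.5, 0.1, -1.8]
width: 0.2
```

```bash
python3 - <<'E'
from h import *
s,r,p=where()
m=camera_model("wrist");im=get_image("wrist")
T=m["mount"]
E=[(-190,y) for y in(124.6,44.6,-35.4)]
im=cv2.cvtColor(im,cv2.COLOR_RGB2BGR)
for l in E:
    w=np.r_[M0@l+t0,78.]
    c=np.linalg.inv(T)@np.r_[r.T@(w-p),1];c=c[:3]
    th=np.arctan2(np.hypot(*c[:2]),c[2]);uv=m["K"][:2,2]+m["K"][0,0]*th*c[:2]/np.hypot(*c[:2]);print(uv)
    if (uv>0).all() and (uv<(512,384)).all(): cv2.circle(im,tuple(int(v) for v in uv.round()),2,(0,0,255),-1)
cv2.imwrite("pics/w2.png",im)
E
```

```text
t 3.2 F [-2.5   0.13 -1.77] w 0.2323877337591229 tip z 162.85242141019847 
local [-196.41   87.23] axes [[0.961, -0.276, -0.0177], [-0.276, -0.9611, -0.0016], [-0.0166, 0.0065, -0.9998]]
[210.1944256  186.50856253]
[310.75632562 186.43641085]
[400.48688734 186.62459599]
```

View pics/w2.png

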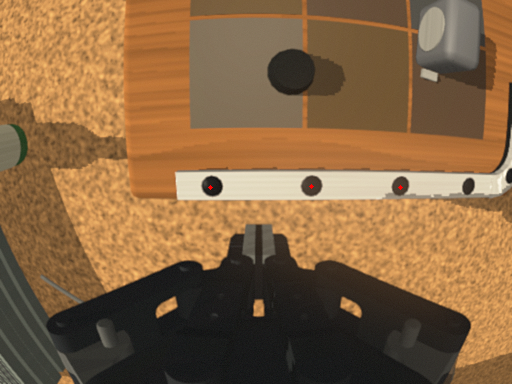

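The predicted studs (red dots) land on the visible ones, for example stud 1 at (211,186), so the map is good. I'm 37 mm short along y, so I'll move over and descend part way.

play_rows([
  {"tx": 0, "ty": -18, "tz": 10, "wx": 0, "wy": 0, "wz": 0, "gripper": 0},
  {"tx": 0, "ty": -18, "tz": 15, "wx": 0, "wy": 0, "wz": 0, "gripper": 0},
  {"tx": 0, "ty": 0, "tz": 15, "wx": 0, "wy": 0, "wz": 0, "gripper": 0},
  {"tx": 0, "ty": 0, "tz": 15, "wx": 0, "wy": 0, "wz": 0, "gripper": 0},
  {"tx": 0, "ty": 0, "tz": 10, "wx": 0, "wy": 0, "wz": 0, "gripper": 0},
  {"tx": 0, "ty": 0, "tz": 0, "wx": 0, "wy": 0, "wz": 0, "gripper": 0},
  {"tx": 0, "ty": 0, "tz": 0, "wx": 0, "wy": 0, "wz": 0, "gripper": 0},
  {"tx": 0, "ty": 0, "tz": 0, "wx": 0, "wy": 0, "wz": 0, "gripper": 0},
  {"tx": 0, "ty": 0, "tz": 0, "wx": 0, "wy": 0, "wz": 0, "gripper": 0},
])

```text
t: 4.0
ee_pos: [515.1, 191.5, 122.0]
orientation: [-0.0, 0.99, -0.141, 0.001]
wrist_force: [-0.9, -0.5, 1.1]
width: 0.1
```

```bash
python3 -c "
from h import *
where()"
```

```text
t 4.0 F [-0.91 -0.48  1.1 ] w 0.1213569975005655 tip z 108.02712036151208 
local [-187.42  125.16] axes [[0.9604, -0.2786, 0.0029], [-0.2786, -0.9604, 0.0005], [0.0027, -0.0013, -1.0]]
```

play_rows([
  {"tx": -2.5, "ty": 0, "tz": 10, "wx": 0, "wy": 0, "wz": 0, "gripper": 0},
  {"tx": 0, "ty": 0, "tz": 10, "wx": 0, "wy": 0, "wz": 0, "gripper": 0},
  {"tx": 0, "ty": 0, "tz": 6, "wx": 0, "wy": 0, "wz": 0, "gripper": 0},
  {"tx": 0, "ty": 0, "tz": 0, "wx": 0, "wy": 0, "wz": 0, "gripper": 0},
  {"tx": 0, "ty": 0, "tz": 0, "wx": 0, "wy": 0, "wz": 0, "gripper": 0},
  {"tx": 0, "ty": 0, "tz": 0, "wx": 0, "wy": 0, "wz": 0, "gripper": 0},
  {"tx": 0, "ty": 0, "tz": 0, "wx": 0, "wy": 0, "wz": 0, "gripper": 0},
])

```text
t: 4.58
ee_pos: [511.6, 192.3, 94.5]
orientation: [-0.0, 0.99, -0.14, 0.0]
wrist_force: [-0.0, -0.2, 0.5]
width: -0.2
```

```bash
python3 -c "
from h import *
where()"
```

```text
t 4.5833 F [-0.01 -0.17  0.53] w -0.15376973825000398 tip z 80.53639351670789 
local [-190.97  124.97] axes [[0.9605, -0.2781, 0.0004], [-0.2781, -0.9605, 0.0001], [0.0003, -0.0002, -1.0]]
```

play_rows([
  {"tx": 0.8, "ty": 0, "tz": 1, "wx": 0, "wy": 0, "wz": 0, "gripper": 0},
  {"tx": 0, "ty": 0, "tz": 1, "wx": 0, "wy": 0, "wz": 0, "gripper": 0},
  {"tx": 0, "ty": 0, "tz": 1, "wx": 0, "wy": 0, "wz": 0, "gripper": 0},
  {"tx": 0, "ty": 0, "tz": 1, "wx": 0, "wy": 0, "wz": 0, "gripper": 0},
  {"tx": 0, "ty": 0, "tz": 1, "wx": 0, "wy": 0, "wz": 0, "gripper": 0},
  {"tx": 0, "ty": 0, "tz": 0, "wx": 0, "wy": 0, "wz": 0, "gripper": 0},
  {"tx": 0, "ty": 0, "tz": 0, "wx": 0, "wy": 0, "wz": 0, "gripper": 0},
  {"tx": 0, "ty": 0, "tz": 0, "wx": 0, "wy": 0, "wz": 0, "gripper": 0},
  {"tx": 0, "ty": 0, "tz": 0, "wx": 0, "wy": 0, "wz": 0, "gripper": 0},
])

```text
t: 5.33
ee_pos: [512.5, 192.1, 89.7]
orientation: [-0.0, 0.99, -0.14, 0.0]
wrist_force: [0.2, 0.4, 4.7]
width: -0.2
```

```bash
python3 -c "
from h import *
where()"
```

```text
t 5.3333 F [0.24 0.42 4.69] w -0.19696993852068925 tip z 75.72824982390924 
local [-190.01  124.99] axes [[0.9605, -0.2782, 0.0009], [-0.2782, -0.9605, 0.0001], [0.0009, -0.0004, -1.0]]
```

Force is 4.7 N at about 3 mm of press, which matches the foam stiffness. Sliding on one stud per call.

play_rows([
  {"tx": 0, "ty": 7, "tz": 0, "wx": 0, "wy": 0, "wz": 0, "gripper": 0},
  {"tx": 0, "ty": 7, "tz": 0, "wx": 0, "wy": 0, "wz": 0, "gripper": 0},
  {"tx": 0, "ty": 7, "tz": 0, "wx": 0, "wy": 0, "wz": 0, "gripper": 0},
  {"tx": 0, "ty": 7, "tz": 0, "wx": 0, "wy": 0, "wz": 0, "gripper": 0},
  {"tx": 0, "ty": 7, "tz": 0, "wx": 0, "wy": 0, "wz": 0, "gripper": 0},
  {"tx": 0, "ty": 7, "tz": 0, "wx": 0, "wy": 0, "wz": 0, "gripper": 0},
  {"tx": 0, "ty": 7, "tz": 0, "wx": 0, "wy": 0, "wz": 0, "gripper": 0},
  {"tx": 0, "ty": 7, "tz": 0, "wx": 0, "wy": 0, "wz": 0, "gripper": 0},
  {"tx": 0, "ty": 7, "tz": 0, "wx": 0, "wy": 0, "wz": 0, "gripper": 0},
  {"tx": 0, "ty": 7, "tz": 0, "wx": 0, "wy": 0, "wz": 0, "gripper": 0},
  {"tx": 0, "ty": 7, "tz": 0, "wx": 0, "wy": 0, "wz": 0, "gripper": 0},
  {"tx": 0, "ty": 3, "tz": 0, "wx": 0, "wy": 0, "wz": 0, "gripper": 0},
])

```text
t: 6.33
ee_pos: [490.3, 114.6, 89.9]
orientation: [-0.0, 0.99, -0.141, 0.001]
wrist_force: [0.6, 3.4, 3.9]
width: -0.3
```

play_rows([
  {"tx": 0, "ty": 0, "tz": 0, "wx": 0, "wy": 0, "wz": 0, "gripper": 0},
  {"tx": 0, "ty": 0, "tz": 0, "wx": 0, "wy": 0, "wz": 0, "gripper": 0},
  {"tx": 0, "ty": 0, "tz": 0, "wx": 0, "wy": 0, "wz": 0, "gripper": 0},
])

```text
t: 6.58
ee_pos: [490.2, 114.5, 89.6]
orientation: [0.001, 0.99, -0.14, 0.0]
wrist_force: [0.1, -1.7, 3.5]
width: 0.0
```

```bash
python3 -c "
from h import *
where()"
```

```text
t 6.5833 F [ 0.14 -1.7   3.45] w 0.021149418419731284 tip z 75.61689769941502 
local [-190.01   44.3 ] axes [[0.9608, -0.2773, 0.0004], [-0.2773, -0.9608, -0.0019], [0.001, 0.0017, -1.0]]
```

On stud 2 at (-190.0, 44.3) with about 3.5 N. Next, studs 3 and 4.

play_rows([
  {"tx": 0, "ty": 7, "tz": 0, "wx": 0, "wy": 0, "wz": 0, "gripper": 0},
  {"tx": 0, "ty": 7, "tz": 0, "wx": 0, "wy": 0, "wz": 0, "gripper": 0},
  {"tx": 0, "ty": 7, "tz": 0, "wx": 0, "wy": 0, "wz": 0, "gripper": 0},
  {"tx": 0, "ty": 7, "tz": 0, "wx": 0, "wy": 0, "wz": 0, "gripper": 0},
  {"tx": 0, "ty": 7, "tz": 0, "wx": 0, "wy": 0, "wz": 0, "gripper": 0},
  {"tx": 0, "ty": 7, "tz": 0, "wx": 0, "wy": 0, "wz": 0, "gripper": 0},
  {"tx": 0, "ty": 7, "tz": 0, "wx": 0, "wy": 0, "wz": 0, "gripper": 0},
  {"tx": 0, "ty": 7, "tz": 0, "wx": 0, "wy": 0, "wz": 0, "gripper": 0},
  {"tx": 0, "ty": 7, "tz": 0, "wx": 0, "wy": 0, "wz": 0, "gripper": 0},
  {"tx": 0, "ty": 7, "tz": 0, "wx": 0, "wy": 0, "wz": 0, "gripper": 0},
  {"tx": 0, "ty": 7, "tz": 0, "wx": 0, "wy": 0, "wz": 0, "gripper": 0},
  {"tx": 0, "ty": 3, "tz": 0, "wx": 0, "wy": 0, "wz": 0, "gripper": 0},
])

```text
t: 7.58
ee_pos: [468.0, 37.6, 89.9]
orientation: [-0.0, 0.99, -0.141, 0.001]
wrist_force: [1.7, 3.2, 3.9]
width: -0.2
```

play_rows([
  {"tx": 0, "ty": 0, "tz": 0, "wx": 0, "wy": 0, "wz": 0, "gripper": 0},
  {"tx": 0, "ty": 0, "tz": 0, "wx": 0, "wy": 0, "wz": 0, "gripper": 0},
  {"tx": 0, "ty": 0, "tz": 0, "wx": 0, "wy": 0, "wz": 0, "gripper": 0},
])

```text
t: 7.83
ee_pos: [467.9, 37.6, 89.6]
orientation: [0.001, 0.99, -0.14, 0.0]
wrist_force: [0.4, -2.9, 4.1]
width: 0.0
```

```bash
python3 -c "
from h import *
where()"
```

```text
t 7.8333 F [ 0.41 -2.87  4.13] w 0.01575106238771895 tip z 75.62844509159035 
local [-190.13  -35.76] axes [[0.9608, -0.2772, 0.0004], [-0.2772, -0.9608, -0.0021], [0.001, 0.0019, -1.0]]
```

play_rows([
  {"tx": 0, "ty": 7, "tz": 0, "wx": 0, "wy": 0, "wz": 0, "gripper": 0},
  {"tx": 0, "ty": 7, "tz": 0, "wx": 0, "wy": 0, "wz": 0, "gripper": 0},
  {"tx": 0, "ty": 7, "tz": 0, "wx": 0, "wy": 0, "wz": 0, "gripper": 0},
  {"tx": 0, "ty": 7, "tz": 0, "wx": 0, "wy": 0, "wz": 0, "gripper": 0},
  {"tx": 0, "ty": 7, "tz": 0, "wx": 0, "wy": 0, "wz": 0, "gripper": 0},
  {"tx": 0, "ty": 7, "tz": 0, "wx": 0, "wy": 0, "wz": 0, "gripper": 0},
  {"tx": 0, "ty": 7, "tz": 0, "wx": 0, "wy": 0, "wz": 0, "gripper": 0},
  {"tx": 0, "ty": 7, "tz": 0, "wx": 0, "wy": 0, "wz": 0, "gripper": 0},
  {"tx": 0, "ty": 7, "tz": 0, "wx": 0, "wy": 0, "wz": 0, "gripper": 0},
  {"tx": 0, "ty": 7, "tz": 0, "wx": 0, "wy": 0, "wz": 0, "gripper": 0},
  {"tx": 0, "ty": 7, "tz": 0, "wx": 0, "wy": 0, "wz": 0, "gripper": 0},
  {"tx": 0, "ty": 3, "tz": 0, "wx": 0, "wy": 0, "wz": 0, "gripper": 0},
])

```text
t: 8.83
ee_pos: [445.7, -39.3, 89.8]
orientation: [-0.0, 0.99, -0.141, 0.001]
wrist_force: [0.7, 3.5, 4.7]
width: -0.6
```

play_rows([
  {"tx": 0, "ty": 0, "tz": 0, "wx": 0, "wy": 0, "wz": 0, "gripper": 0},
  {"tx": 0, "ty": 0, "tz": 0, "wx": 0, "wy": 0, "wz": 0, "gripper": 0},
  {"tx": 0, "ty": 0, "tz": 0, "wx": 0, "wy": 0, "wz": 0, "gripper": 0},
])

```text
t: 9.08
ee_pos: [445.6, -39.3, 89.7]
orientation: [0.001, 0.99, -0.14, 0.0]
wrist_force: [-0.6, -2.7, 4.0]
width: 0.3
```

```bash
python3 -c "
from h import *
where()"
```

```text
t 9.0833 F [-0.64 -2.73  3.99] w 0.3158563651316942 tip z 75.65718383479648 
local [-190.28 -115.85] axes [[0.9608, -0.2772, 0.0003], [-0.2772, -0.9608, -0.0023], [0.001, 0.0021, -1.0]]
```

play_rows([
  {"tx": 0.3, "ty": 7, "tz": 0, "wx": 0, "wy": 0, "wz": 0, "gripper": 0},
  {"tx": 0, "ty": 7, "tz": 0, "wx": 0, "wy": 0, "wz": 0, "gripper": 0},
  {"tx": 0, "ty": 7, "tz": 0, "wx": 0, "wy": 0, "wz": 0, "gripper": 0},
  {"tx": 0, "ty": 7, "tz": 0, "wx": 0, "wy": 0, "wz": 0, "gripper": 0},
  {"tx": 0, "ty": 6, "tz": 0, "wx": 0, "wy": 0, "wz": 0, "gripper": 0},
  {"tx": 0.3, "ty": 5.2, "tz": 0, "wx": 0, "wy": 0, "wz": 0, "gripper": 0},
  {"tx": 1, "ty": 5.1, "tz": 0, "wx": 0, "wy": 0, "wz": 0, "gripper": 0},
  {"tx": 1.7, "ty": 5, "tz": 0, "wx": 0, "wy": 0, "wz": 0, "gripper": 0},
  {"tx": 2.3, "ty": 4.7, "tz": 0, "wx": 0, "wy": 0, "wz": 0, "gripper": 0},
  {"tx": 2.9, "ty": 4.3, "tz": 0, "wx": 0, "wy": 0, "wz": 0, "gripper": 0},
  {"tx": 3.5, "ty": 3.9, "tz": 0, "wx": 0, "wy": 0, "wz": 0, "gripper": 0},
  {"tx": 0, "ty": 0, "tz": 0, "wx": 0, "wy": 0, "wz": 0, "gripper": 0},
])

```text
t: 10.08
ee_pos: [440.1, -102.7, 89.7]
orientation: [0.001, 0.99, -0.14, 0.0]
wrist_force: [-2.0, 0.7, 3.6]
width: 0.3
```

play_rows([
  {"tx": 0, "ty": 0, "tz": 0, "wx": 0, "wy": 0, "wz": 0, "gripper": 0},
  {"tx": 0, "ty": 0, "tz": 0, "wx": 0, "wy": 0, "wz": 0, "gripper": 0},
  {"tx": 0, "ty": 0, "tz": 0, "wx": 0, "wy": 0, "wz": 0, "gripper": 0},
])

```text
t: 10.33
ee_pos: [440.1, -102.5, 89.8]
orientation: [0.001, 0.99, -0.14, 0.001]
wrist_force: [-0.6, -2.8, 3.8]
width: 0.1
```

```bash
python3 - <<'E'
from h import *
where()
im=get_image("scene")
cv2.imwrite("pics/s5.png",cv2.cvtColor(cv2.resize(im[110:270,170:370],(800,640))[:600],cv2.COLOR_RGB2BGR))
E
```

```text
t 10.3333 F [-0.62 -2.84  3.76] w 0.06376279172617527 tip z 75.75204222339238 
local [-178.11 -178.07] axes [[0.9608, -0.2773, 0.0012], [-0.2773, -0.9608, -0.0025], [0.0019, 0.0021, -1.0]]
```

View pics/s5.png

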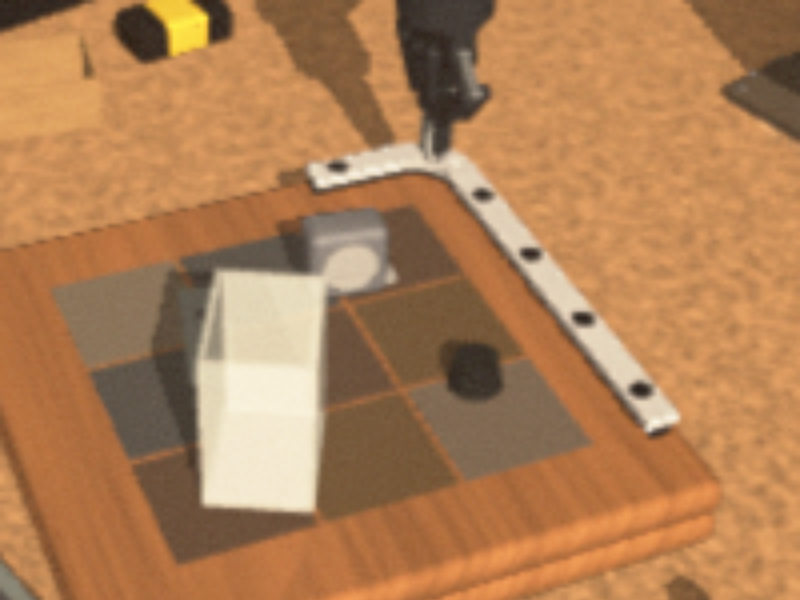

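The fingertips are on stud 5 at the corner, near (435,155). The other five studs are visible and the bystanders are clear. Continuing round to stud 6.

play_rows([
  {"tx": 3.9, "ty": 3.5, "tz": 0, "wx": 0, "wy": 0, "wz": 0, "gripper": 0},
  {"tx": 4.3, "ty": 2.9, "tz": 0, "wx": 0, "wy": 0, "wz": 0, "gripper": 0},
  {"tx": 4.7, "ty": 2.3, "tz": 0, "wx": 0, "wy": 0, "wz": 0, "gripper": 0},
  {"tx": 5, "ty": 1.7, "tz": 0, "wx": 0, "wy": 0, "wz": 0, "gripper": 0},
  {"tx": 5.1, "ty": 1, "tz": 0, "wx": 0, "wy": 0, "wz": 0, "gripper": 0},
  {"tx": 5.2, "ty": 0.4, "tz": 0, "wx": 0, "wy": 0, "wz": 0, "gripper": 0},
  {"tx": 6, "ty": 0, "tz": 0, "wx": 0, "wy": 0, "wz": 0, "gripper": 0},
  {"tx": 6, "ty": 0, "tz": 0, "wx": 0, "wy": 0, "wz": 0, "gripper": 0},
  {"tx": 0, "ty": 0, "tz": 0, "wx": 0, "wy": 0, "wz": 0, "gripper": 0},
  {"tx": 0, "ty": 0, "tz": 0, "wx": 0, "wy": 0, "wz": 0, "gripper": 0},
])

```text
t: 11.22
ee_pos: [475.9, -124.5, 89.5]
orientation: [0.0, 0.99, -0.14, 0.001]
wrist_force: [1.5, 0.6, 1.2]
width: 0.2
```

```bash
python3 -c "
from h import *
where()"
```

```text
t 11.2167 F [1.46 0.57 1.18] w 0.16239588287555412 tip z 75.46381598254638 
local [-137.66 -189.31] axes [[0.9606, -0.278, 0.0017], [-0.278, -0.9606, -0.0008], [0.0019, 0.0003, -1.0]]
```

play_rows([
  {"tx": 6, "ty": 0.5, "tz": 0, "wx": 0, "wy": 0, "wz": 0, "gripper": 0},
  {"tx": 6, "ty": 0, "tz": 0, "wx": 0, "wy": 0, "wz": 0, "gripper": 0},
  {"tx": 6, "ty": 0, "tz": 0, "wx": 0, "wy": 0, "wz": 0, "gripper": 0},
  {"tx": 6, "ty": 0, "tz": 0, "wx": 0, "wy": 0, "wz": 0, "gripper": 0},
  {"tx": 6, "ty": 0, "tz": 0, "wx": 0, "wy": 0, "wz": 0, "gripper": 0},
  {"tx": 5, "ty": 0, "tz": 0, "wx": 0, "wy": 0, "wz": 0, "gripper": 0},
  {"tx": 2.5, "ty": 0, "tz": 0, "wx": 0, "wy": 0, "wz": 0, "gripper": 0},
  {"tx": 0, "ty": 0, "tz": 0, "wx": 0, "wy": 0, "wz": 0, "gripper": 0},
  {"tx": 0, "ty": 0, "tz": 0, "wx": 0, "wy": 0, "wz": 0, "gripper": 0},
  {"tx": 0, "ty": 0, "tz": 0, "wx": 0, "wy": 0, "wz": 0, "gripper": 0},
  {"tx": 0, "ty": 0, "tz": 0, "wx": 0, "wy": 0, "wz": 0, "gripper": 0},
])

```text
t: 12.13
ee_pos: [511.8, -135.3, 90.0]
orientation: [0.0, 0.99, -0.141, 0.002]
wrist_force: [0.6, 0.8, 3.6]
width: -0.2
```

```bash
python3 - <<'E'
from h import *
where()
im=get_image("scene")
cv2.imwrite("pics/s6.png",cv2.cvtColor(cv2.resize(im[110:270,170:370],(800,640))[:600],cv2.COLOR_RGB2BGR))
where()
E
```

```text
t 12.1333 F [0.62 0.78 3.61] w -0.2460717743061867 tip z 75.96126318329144 
local [-100.16 -189.84] axes [[0.9605, -0.2784, 0.0029], [-0.2784, -0.9605, -0.001], [0.0031, 0.0002, -1.0]]
t 12.1833 F [0.44 0.18 3.87] w -0.10106785499344813 tip z 75.97630670606577 
local [-100.19 -189.82] axes [[0.9605, -0.2784, 0.0029], [-0.2784, -0.9605, -0.001], [0.0031, 0.0002, -1.0]]
```

View pics/s6.png

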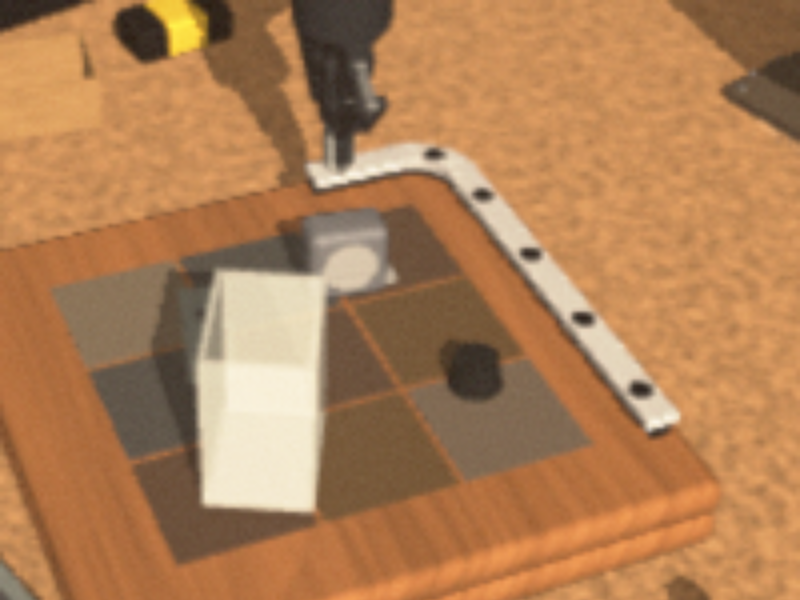

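The fingertips are on stud 6, near (340,165), with about 3.7 N and about 2.5 mm of press. Everything else stands where it did, so I'm handing in.

```bash
python3 -c "
from cell import ctrl
print(ctrl.close_job())"
```

```text
the job is handed in; nothing more can be done
None
```

I ran the closed fingertips along the edging from stud 1 to stud 6 in one pass at constant height. I paused on each stud and handed the job in at about 12.2 s with the fingers still resting on stud 6. No verdict was reported.

- **Force:** the wrist read between 3.4 and 4.7 N upward on the studs, consistent with about 2.5–3 mm of press. Sideways readings reached about 3.5 N.
- **Final pose:** the last check had the tips within 0.3 mm of my estimate of stud 6's centre, with 3.6–3.9 N and about 2.5 mm of press.
- **Surroundings:** the last camera view (a crop) shows the holder, foot and tape measure unmoved. The bracket was hidden behind the holder. The screwdriver and glue were out of view, and the carton and adapter only partly in it; the arm passed well above or clear of them.
- **Not measured directly:** the press depth comes from fingertip height and foam stiffness, and stud contact is inferred from the wrist force.
- **Refused moves:** my first three move calls were rejected because rows were missing fields. The arm did not move, and I resent them complete.

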